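Reset the tripped breaker on the bench supply board

TASK

One of the three circuit breakers on the bench supply board has tripped: its lever stands half-way. Reset it: push that lever off (towards its breaker's OFF end, the end with the red tab) until you feel it come up firmly against its off stop, then throw it fully on. Do not force it - it is stiff towards off, but 15 N is the most any breaker may take - and leave the other breakers on and the things on the table where they are.

Things in the scene. Friction and masses are not known exactly. Their poses are not given: they have to be found in the camera images.
- board: Grey steel supply board, fixed, flat on the table: 160 (x) x 270 (y) x 6 mm; origin at the centre of its underside. It carries three equal white breakers along its y axis, middles at y = -78, 0 and +78 mm; all have the board's axes. No breaker (housing or lever) may be pushed with more than 15 N.
- breaker_a: The TRIPPED breaker (in any of the three places): white housing 120 (x) x 50 (y) x 42 mm high, its middle 66 mm of length raised to 53. Origin: centre of its underside, 6 mm above the table. Own +x is the ON direction, -x OFF. On its -x end face a red tab 12x10 mm in a black slot stands high while tripped and has dropped 11 mm when the latch is reset.
- hinge_a (a point): Hinge axis of the tripped lever, parallel to the breaker's y axis, 45 mm above the breaker's underside. OFF: the lever first moves freely; from somewhere between 0.18 and -0.35 rad it drives the stiff latch, about 0.3 N m (5 N at the handle's middle, 6 to 8 N at 45 mm from the hinge), until the firm off stop.
- handle_a (a point): Middle of the tripped lever's black handle, 57.5 mm from the hinge. The handle is 12 mm thick (in the swing direction) x 22 wide x 35 long and ends 75 mm from the hinge; below it the stem is 9 x 12 mm down to the housing.
- lever_a (a joint): Tripped lever's angle, rad: 0 = upright, + = leaning ON (+x), - = OFF. Stays where left (0.06 N m friction). Starts 0.20 to 0.27; until reset a latch blocks it near 0.35. The latch is reset only at the firm off stop, felt somewhere from -0.15 to -0.73 (each unit wears differently), and stays reset; then the lever goes on with 2 to 3 N to its stop at 0.62.
- breaker_b: Another breaker of the same make and size and with the same frame as breaker_a, switched ON (its red tab is low).
- handle_b (a point): Middle of that breaker's lever handle (same sizes as handle_a).
- lever_b (a joint): Angle of that breaker's lever, ON at 0.62 (same sense as lever_a); it stays where it is left.
- breaker_c: Another breaker of the same make and size and with the same frame as breaker_a, switched ON (its red tab is low).
- handle_c (a point): Middle of that breaker's lever handle (same sizes as handle_a).
- lever_c (a joint): Angle of that breaker's lever, ON at 0.62 (same sense as lever_a); it stays where it is left.
- mallet: Bystander: beech joiner's mallet lying on its side, 128x326x62 mm; origin at the centre of its underside.
- sanding_block: Bystander: brown cork sanding block, 70x113x32 mm; origin at the centre of its underside.
- tape_measure: Bystander: yellow and black pocket tape measure, 38x93x62 mm; origin at the centre of its underside.
- screwdriver_a: Bystander: screwdriver with yellow handle, 212 long mm; origin at the centre of its underside.
- offcut_1: Bystander: wooden offcut 60x90x22 mm; origin at the centre of its underside.
- masking_tape: Bystander: roll of masking tape, 100 across, 25 high mm; origin at the centre of its underside.
- screw_tin: Bystander: round pale tin of screws, 74 across, 28 high mm; origin at the centre of its underside.
- pencil_0: Bystander: green pencil, 117 long mm; origin at the centre of its underside.

How it is judged:
On the way:
1. the tripped lever is pushed off (how far it must go to reset the latch varies; without that it cannot be thrown on) (value of joint lever_a below -0.12 rad), for 0.1 s.
At the end, for the whole second after the job is handed in: The lever that had tripped stands fully on (above 0.54 rad, its stop being 0.62) and at rest, the other two levers are still on (above 0.5 rad) (value of joint lever_a above 0.54 rad and velocity of joint lever_a below 0.1 rad/s and value of joint each of lever_b, lever_c above 0.5 rad); the robot touches nothing.
It fails at once if a breaker (housing or lever) is pushed with more than 15 N (contact force between any of the fingers, the arm and breaker_a above 15 N or contact force between any of the fingers, the arm and breaker_b above 15 N or contact force between any of the fingers, the arm and breaker_c above 15 N).
It fails at once if another breaker's lever is moved off its ON position (value of joint any of lever_b, lever_c below 0.5 rad).
It fails at once if a bystander is moved by more than 20 mm (distance of any of mallet, sanding_block, tape_measure, screwdriver_a, offcut_1, masking_tape, screw_tin, pencil_0 from where it was at the start of the episode above 0.02 m).
It also fails if it takes over 58 s, if anything falls off the work surface, if the arm or the gripper's body presses on something with over 40 N, if the wrist force passes 120 N, or if a joint passes its speed limit or range.

ROBOT

A 7-joint arm with a two-finger parallel gripper is mounted at the origin on a cart in front of the work surface, level with it; the furniture and walls round the work are solid. World frame = base frame: x ahead of the robot, y to its left, z up, the work surface at z = 0. Lengths are in m, angles in rad, forces in N, time in s.
With the tool pointing down it reaches from about 0.425 to 0.95 m from the base axis. Payload 16.7 kg.
Tool frame: the origin (TCP) lies between the finger pads; the fingertips stand 11 mm ahead of it and the grasp point (between the pads) lies 8 mm behind it; z points along the fingers, y is the line along which they close (so a half turn about z gives the same grasp; the last joint's range is limited). The gripper opens to 94 mm and grips with 3 to 60 N. Pads are 16 mm wide; open, the fingers measure 119 mm over their backs; the gripper's body (75 mm by 177 mm) begins 78 mm behind the grasp point.
Start: joints at [1.008, 0.426, 0.074, 1.606, -0.034, 1.111, -0.067], TCP at [0.271, -0.618, 0.216] pointing down, gripper open.
Joint ranges: [-2.85, 2.85], [-0.5, 2.14], [-1.23, 1.37], [0.21, 2.46], [-1.02, 4.16], [0.16, 2.05], [-2.73, 2.73]. Speed limits (rad/s): [1.89, 1.89, 2.39, 2.39, 3.01, 3.01, 3.01].

INTERFACE

Orientations are given as a unit quaternion [w, x, y, z].
In Python, from rig import bot gives the robot as it stands. The module is installed in compiled form; this text tells all that it offers.
- The arm moves only by the tool apply_moves, never from a script. Its argument "deltas" is text: rows parted by semicolons, each of 5 numbers parted by spaces: the opening in per cent of the stroke, from 0 (shut) to 100 (fully open), then the shift along the tool's x, y, z in m, then the turn about the tool's z in degrees. A call has 1 to 12 rows; each row shifts and turns the commanded pose from where the row before left it, along the tool's axes as they then stand; what a row does not reach is not made up. A row lasts 1/8 s, in which the tool goes at most 62.5 mm and 10.7 degrees, less where a joint would pass 70% of its speed; a pose out of reach is approached as far as the arm can. A call with a gripper value outside its range is refused whole. The fingers move at their own pace and stop on an object; the grip force is fixed at half the most. Time passes only in rows, so rows that do not move let the fingers close. It gives the time, the measured TCP pose, the force, the opening and the grip force at its end, in the units of the state.
- bot.get_obs(): the state, without advancing time (a new reading comes with each control period).
- bot.camera(name): name is "side" or "top" or "wrist"; returns a dict with "image" (480x640x3 uint8, red, green, blue), "fx", "fy", "cx", "cy" (pixels), "position" and "attitude" of the camera in the world. Camera axes: x right, y down, z forward; pixel columns grow to the right and rows downward; lengths in m; the calibration is good to about 2 mm. A picture is of the moment at which its call begins. There is no depth.
- bot.hand_in(): hands the job in; it is judged then, once.
The state is a dict: "time_s": time; "joint_pos": joint angles; "qd": joint speeds; "joint_torque": joint torques, N m; "tool_pos": TCP position; "eef_rot": TCP orientation; "contact_force": force on the tool from outside, world axes, zero at the start; "torque": the same for the moment, N m; "width": finger opening in m; "gripper_force": force on a finger pad.
Only numpy, scipy, OpenCV 4.12 (cv2) and the standard library are available. Lean on these libraries where they do the work, as an engineer would, in place of code of your own. Each camera call takes 0.05 s, during which the arm holds its last target. There are 200 camera calls.

## Working session

There is one attempt and no reset: what is moved stays moved. The work goes in short steps, Python scripts to look and compute and a tool call to move; the robot and the scene stay as the last step left them, time stands still between calls to the robot, and variables do not carry over. Pictures are saved under pics/ and viewed, at most 10 in all, crops included, and the job is handed in when it is done.

Besides the shell and the picture viewer there is one more tool, called as name(argument=value, ...) on one line, values as JSON. apply_moves: Moves the arm, as the interface text tells. Its arguments: {"type":"object","properties":{"deltas":{"type":"string"}},"required":["deltas"]}

```bash
mkdir -p pics
python3 - <<'E'
from rig import bot
import cv2,numpy as np
o=bot.get_obs(); print({k:np.round(v,3) for k,v in o.items()})
for n in("top","side"):
    c=bot.camera(n); cv2.imwrite(f"pics/{n}0.png",c["image"][...,::-1]); np.savez(f"{n}0.npz",**c)
    print(n,c["fx"],c["fy"],c["cx"],c["cy"],c["position"],c["attitude"])
E
```

```text
{'time_s': np.float64(0.0), 'joint_pos': array([ 1.007,  0.427,  0.074,  1.607, -0.034,  1.111, -0.067]), 'qd': array([ 0.001, -0.001,  0.   , -0.   , -0.001,  0.001,  0.001]), 'joint_torque': array([-2.0000e-03, -9.3585e+01,  3.6650e+00, -4.5420e+01, -4.9000e-02,
        2.0000e-02,  0.0000e+00]), 'tool_pos': array([ 0.271, -0.618,  0.216]), 'eef_rot': array([-0.001,  0.979,  0.205, -0.   ]), 'contact_force': array([ 0.297,  0.146, -0.146]), 'torque': array([-0.035, -0.001, -0.063]), 'gripper_force': np.float64(0.0), 'width': np.float64(0.094)}
top 461.4920130395203 461.4920130395203 317.4603309156144 234.34160071140323 [ 0.44649075 -0.01738697  1.25561758] [ 0.04580771 -0.70495166  0.70680869 -0.03696343]
side 608.4423448742597 608.4423448742597 313.3618481021926 231.63586684675383 [0.05082526 1.20459134 1.07509089] [ 0.09756326 -0.18172024  0.87589162 -0.43620297]
```

View pics/top0.png

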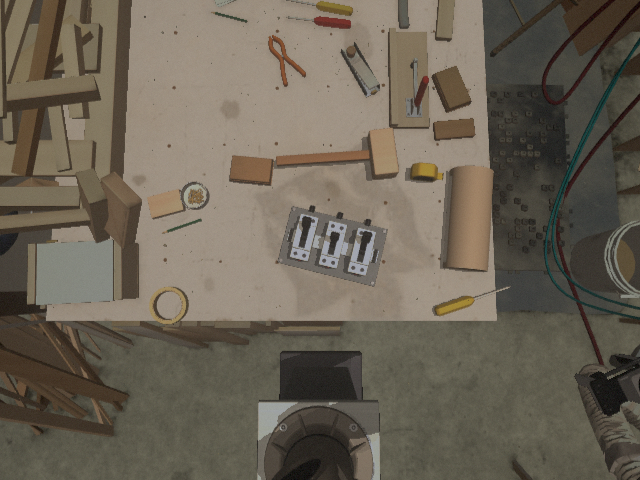

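View pics/side0.png

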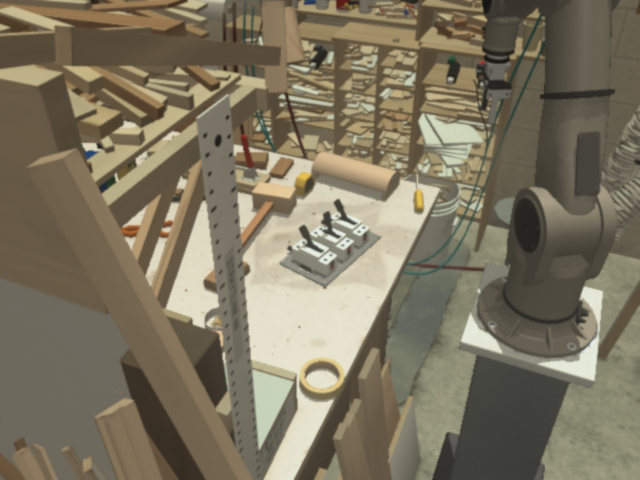

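The board is at top (333,246) and side (330,245). The middle lever, at top (334,233), seems less tilted than the outer two. I'll zoom in to check.

Run:
```python
import cv2,numpy as np
t=cv2.imread("pics/top0.png")[195:295,265:400]; s=cv2.imread("pics/side0.png")[190:290,270:390]
a=cv2.resize(t,(540,400),interpolation=cv2.INTER_CUBIC)
b=cv2.resize(s,(240*2,400),interpolation=cv2.INTER_CUBIC)
cv2.imwrite("pics/zt.png",cv2.resize(t,None,fx=5.5,fy=5.5,interpolation=cv2.INTER_CUBIC)); cv2.imwrite("pics/zs.png",cv2.resize(s,None,fx=6,fy=6,interpolation=cv2.INTER_CUBIC))
```

```text
(no output)
```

View pics/zt.png

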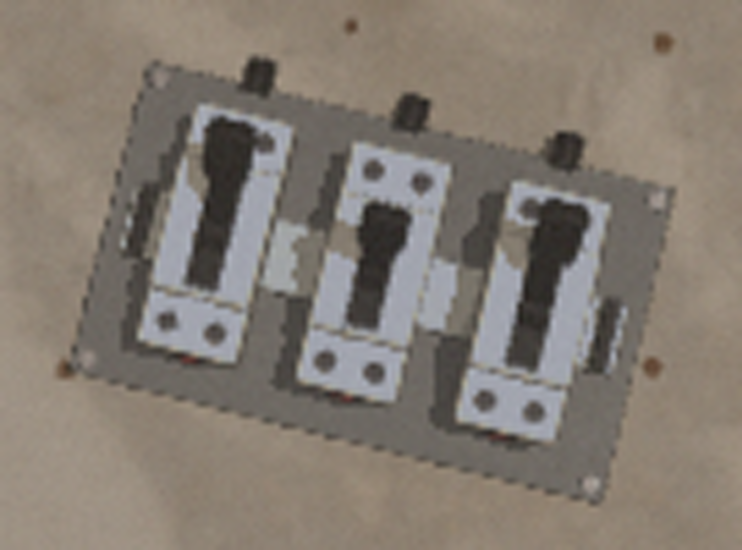

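View pics/zs.png

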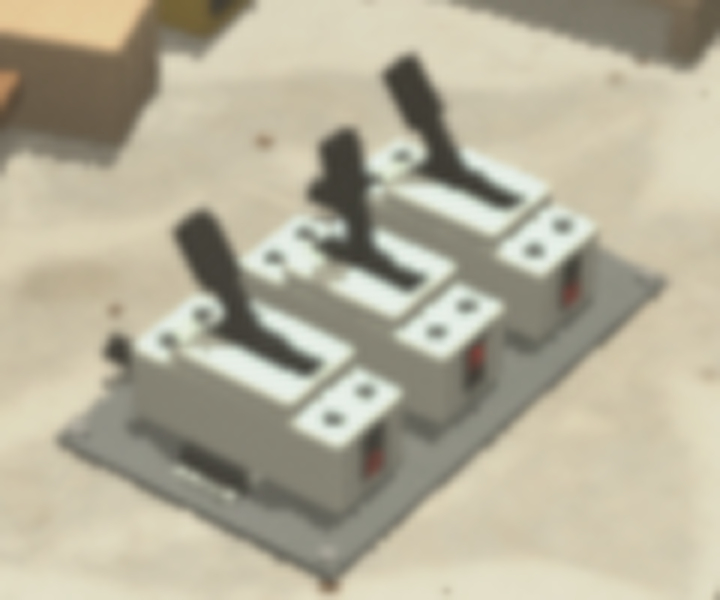

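The middle breaker is the tripped one: its red tab is high at zoomed side (475,355) and its lever is near upright. The outer two tabs are low. Next I'll work out the geometry.

```bash
cat > h.py <<'E'
import numpy as np
from scipy.spatial.transform import Rotation as R
def ray(n,p):
    c=np.load(n+".npz"); q=c["attitude"]
    d=R.from_quat(np.r_[q[1:],q[0]]).apply([(p[0]-c["cx"])/c["fx"],(p[1]-c["cy"])/c["fy"],1]); return c["position"],d/np.linalg.norm(d)
def plane(n,p,z):
    o,d=ray(n,p); return o+d*(z-o[2])/d[2]
def tri(n1,p1,n2,p2):
    a,u=ray(n1,p1); b,v=ray(n2,p2)
    s=np.linalg.lstsq(np.c_[u,-v],b-a,rcond=None)[0]; P,Q=a+s[0]*u,b+s[1]*v
    return (P+Q)/2,np.linalg.norm(P-Q)
T=lambda x,y:(x/5.5+265-.4,y/5.5+195-.4); S=lambda x,y:(x/6+270-.4,y/6+190-.4)
E
python3 - <<'E'
from h import *
np.set_printoptions(precision=4,suppress=True)
C=np.array([plane("top0",T(*p),.006) for p in [(148,62),(673,187),(602,503),(75,375)]])
print(C,np.linalg.norm(C-np.roll(C,-1,0),axis=1))
o=C.mean(0); x=(C[0]+C[1]-C[2]-C[3])[:2]; yaw=np.arctan2(x[1],x[0]); print("top",o,np.degrees(yaw))
Cs=np.array([plane("side0",S(*p),.006) for p in [(60,440),(328,575),(665,283)]]); print("side corners L-far,L-near,R-near",Cs, (Cs[0]+Cs[2])/2)
ex=np.array([np.cos(yaw),np.sin(yaw)]); ey=np.array([-ex[1],ex[0]])
def loc(P): d=P[:2]-o[:2]; return np.r_[d@ex,d@ey,P[2]]
for nm,t,s in[("mid",(386,212),(344,134)),("left",(230,125),(195,217)),("right",(563,208),(403,63))]:
    P,e=tri("top0",T(*t),"side0",S(*s)); print(nm,P,e,loc(P))
# raised-housing edges mid breaker z=.059
for p in[(341,195),(433,210),(315,328),(408,348)]: print("raised",loc(plane("top0",T(*p),.059)))
print("slot near end",loc(plane("top0",T(362,326),.059)))
E
```

```text
[[ 0.6726  0.0693  0.006 ]
 [ 0.6087 -0.1913  0.006 ]
 [ 0.4531 -0.1537  0.006 ]
 [ 0.5163  0.1046  0.006 ]] [0.2684 0.16   0.2659 0.1602]
top [ 0.5627 -0.0428  0.006 ] -13.161711359708043
side corners L-far,L-near,R-near [[ 0.6651  0.0738  0.006 ]
 [ 0.5165  0.1106  0.006 ]
 [ 0.449  -0.1455  0.006 ]] [ 0.557  -0.0358  0.006 ]
mid [ 0.5792 -0.0473  0.1223] 0.0072393317623342 [ 0.0172 -0.0006  0.1223]
left [0.6211 0.0234 0.1115] 0.006427509610239138 [0.0418 0.0777 0.1115]
right [ 0.5825 -0.1278  0.1101] 0.006686535369301973 [ 0.0387 -0.0783  0.1101]
raised [0.0312 0.0241 0.059 ]
raised [ 0.034  -0.0201  0.059 ]
raised [-0.0333  0.0219  0.059 ]
raised [-0.0326 -0.023   0.059 ]
slot near end [-0.0274  0.0005  0.059 ]
```

apply_moves(deltas="53 0 0 0 -10.6;53 0 0 0 -10.6;53 0 0 0 -10.6;53 0 0 0 -10.6;53 0 0 0 -10.7;53 0.05 0.013 0 0;53 0.05 0.013 0 0;53 0.05 0.013 0 0;53 0.05 0.013 0 0;53 0.05 0.013 0 0;53 0.05 0.013 0 0")

```text
time_s: 1.48
tool_pos: [0.4162, -0.3421, 0.2164]
eef_rot: [-0.0, 0.784, 0.621, -0.0]
contact_force: [0.1, -0.3, -0.3]
width: 0.0496
gripper_force: 0.0
```

apply_moves(deltas="53 0.05 0.013 0 0;53 0.05 0.013 0 0;53 0.05 0.013 0 0;53 0.05 0.013 0 0;53 0.05 0.013 0 0;53 0.05 0.013 0 0;53 0 0 0 0;53 0 0 0 0")

```text
time_s: 2.48
tool_pos: [0.5599, -0.0698, 0.2161]
eef_rot: [-0.0, 0.784, 0.621, -0.0]
contact_force: [0.3, -0.3, 0.0]
width: 0.0496
gripper_force: 0.0
```

apply_moves(deltas="53 0.028 0.007 0 0;53 0 0 0.03 0;53 0 0 0.03 0;53 0 0 0 0;53 0 0 0 0")

```text
time_s: 3.1
tool_pos: [0.5737, -0.0446, 0.1575]
eef_rot: [0.0, 0.784, 0.621, 0.0]
contact_force: [-0.1, 0.2, 0.1]
width: 0.0498
gripper_force: 0.0
```

Run:
```python
from rig import bot
import cv2,numpy as np
w=bot.camera("wrist")["image"][...,::-1]; s=bot.camera("side")["image"][120:300,230:430,::-1]
cv2.imwrite("pics/w1.png",np.hstack([cv2.resize(w,(400,300)),cv2.resize(s,(400,300))]))
o=bot.get_obs();print(o["tool_pos"],o["joint_pos"])
```

```text
[ 0.57405597 -0.04422763  0.15789475] [ 0.31944958  0.35791126 -0.43562821  1.86931027  0.18304693  0.95152329
 -0.42946364]
```

View pics/w1.png

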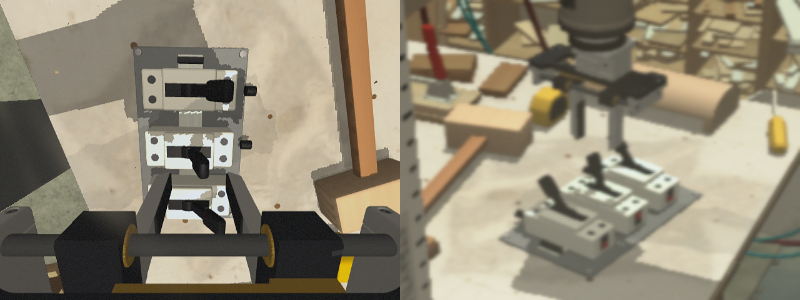

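The fingers straddle the middle handle, which sits between the tips at about (205,168) in the wrist half. I'm going down.

apply_moves(deltas="53 0 0 0.02 0;53 0 0 0.02 0;53 0 0 0.017 0;53 0 0 0 0;53 0 0 0 0")

```text
time_s: 3.82
tool_pos: [0.5739, -0.0437, 0.1002]
eef_rot: [0.0, 0.784, 0.621, 0.0]
contact_force: [0.2, -0.7, 0.2]
width: 0.0501
gripper_force: 0.0
```

apply_moves(deltas="53 0 -0.003 0 0;53 0 -0.003 0 0;53 0 -0.003 0 0;53 0 0 0 0")

```text
time_s: 4.32
tool_pos: [0.5644, -0.0418, 0.0996]
eef_rot: [0.0, 0.784, 0.621, 0.0]
contact_force: [-0.5, -0.5, -0.0]
width: 0.0497
gripper_force: 0.0
```

apply_moves(deltas="53 0 -0.002 0 0;53 0 -0.002 0 0;53 0 -0.002 0 0;53 0 0 0 0")

```text
time_s: 4.82
tool_pos: [0.5587, -0.0403, 0.0996]
eef_rot: [-0.0, 0.784, 0.621, 0.0]
contact_force: [0.8, -0.0, -0.4]
width: 0.0498
gripper_force: 0.2
```

apply_moves(deltas="53 0 -0.001 0 0;53 0 -0.001 0 0;53 0 -0.001 0 0;53 0 0 0 0")

```text
time_s: 5.32
tool_pos: [0.5558, -0.0397, 0.0995]
eef_rot: [-0.0, 0.784, 0.621, -0.0]
contact_force: [1.7, 0.6, -0.3]
width: 0.0497
gripper_force: 0.3
```

apply_moves(deltas="53 0 -0.001 0 0;53 0 -0.001 0 0;53 0 -0.001 0 0;53 0 0 0 0")

```text
time_s: 5.82
tool_pos: [0.5528, -0.039, 0.0995]
eef_rot: [-0.0, 0.784, 0.621, -0.0]
contact_force: [1.1, -0.6, -1.0]
width: 0.0499
gripper_force: 0.2
```

apply_moves(deltas="53 0 -0.001 0 0;53 0 -0.001 0 0;53 0 -0.001 0 0;53 0 -0.001 0 0;53 0 0 0 0")

```text
time_s: 6.45
tool_pos: [0.5489, -0.038, 0.0995]
eef_rot: [-0.0, 0.784, 0.621, -0.0]
contact_force: [0.8, -0.2, 0.7]
width: 0.0497
gripper_force: 0.2
```

apply_moves(deltas="53 0 -0.001 0 0;53 0 -0.001 0 0;53 0 -0.001 0 0;53 0 -0.001 0 0;53 0 0 0 0")

```text
time_s: 7.08
tool_pos: [0.5455, -0.0372, 0.0997]
eef_rot: [0.0, 0.784, 0.621, 0.0]
contact_force: [3.7, -0.2, 3.8]
width: 0.0498
gripper_force: 1.8
```

apply_moves(deltas="53 0 -0.001 0 0;53 0 -0.001 0 0;53 0 -0.001 0 0;53 0 -0.001 0 0;53 0 0 0 0")

```text
time_s: 7.7
tool_pos: [0.5418, -0.0363, 0.0997]
eef_rot: [0.0, 0.784, 0.621, 0.0]
contact_force: [6.3, -1.6, 3.1]
width: 0.0498
gripper_force: 2.7
```

apply_moves(deltas="53 0 0.003 0 0;53 0 0 -0.012 0;53 0 -0.002 0 0;53 0 -0.001 0 0;53 0 -0.001 0 0;53 0 0 0 0;53 0 0 0 0")

```text
time_s: 8.57
tool_pos: [0.5411, -0.0361, 0.1119]
eef_rot: [0.001, 0.784, 0.621, 0.001]
contact_force: [5.2, -1.2, 4.1]
width: 0.0497
gripper_force: 2.7
```

apply_moves(deltas="53 0 -0.001 0 0;53 0 0 0 0;53 0 0 0 0")

```text
time_s: 8.95
tool_pos: [0.5402, -0.0359, 0.1119]
eef_rot: [0.001, 0.784, 0.621, 0.001]
contact_force: [4.6, -1.3, 4.2]
width: 0.0497
gripper_force: 2.7
```

Run:
```python
from rig import bot
import cv2,numpy as np
c=bot.camera("side"); s=c["image"][165:290,270:390,::-1]; np.savez("side1.npz",**c)
cv2.imwrite("pics/s2.png",cv2.resize(s,None,fx=4.8,fy=4.8,interpolation=cv2.INTER_CUBIC))
print(bot.get_obs()["torque"])
```

```text
[-0.30723051 -1.44742736 -0.04903969]
```

View pics/s2.png

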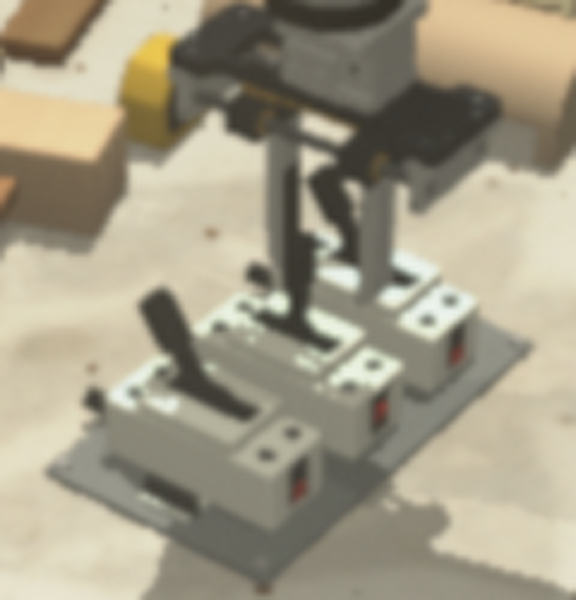

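The lever stands about upright, with its stem foot at (300,330), against the far finger. The tab at (381,410) is still high. I'll keep pushing in 1 mm steps.

apply_moves(deltas="53 0 -0.001 0 0;53 0 0 0 0;53 0 0 0 0")

```text
time_s: 9.38
tool_pos: [0.5387, -0.0356, 0.1117]
eef_rot: [0.0, 0.784, 0.621, 0.0]
contact_force: [4.7, -1.9, 2.3]
width: 0.0497
gripper_force: 2.3
```

apply_moves(deltas="53 0 -0.001 0 0;53 0 0 0 0;53 0 0 0 0")

```text
time_s: 9.75
tool_pos: [0.5375, -0.0353, 0.1115]
eef_rot: [0.0, 0.784, 0.621, 0.0]
contact_force: [4.8, -0.1, 3.4]
width: 0.05
gripper_force: 2.8
```

apply_moves(deltas="53 0 -0.001 0 0;53 0 0 0 0")

```text
time_s: 10.0
tool_pos: [0.5364, -0.035, 0.1115]
eef_rot: [-0.0, 0.784, 0.621, 0.0]
contact_force: [4.5, -0.3, 2.4]
width: 0.0496
gripper_force: 2.6
```

apply_moves(deltas="53 0 -0.001 0 0;53 0 0 0 0")

```text
time_s: 10.25
tool_pos: [0.5354, -0.0348, 0.1115]
eef_rot: [-0.0, 0.784, 0.621, -0.0]
contact_force: [3.6, -0.2, 4.1]
width: 0.0502
gripper_force: 2.1
```

apply_moves(deltas="53 0 -0.001 0 0;53 0 0 0 0")

```text
time_s: 10.5
tool_pos: [0.5344, -0.0346, 0.1114]
eef_rot: [-0.0, 0.784, 0.621, -0.0]
contact_force: [4.1, 0.6, 3.1]
width: 0.0498
gripper_force: 2.0
```

apply_moves(deltas="53 0 -0.001 0 0;53 0 0 0 0")

```text
time_s: 10.75
tool_pos: [0.5333, -0.0344, 0.1114]
eef_rot: [-0.0, 0.784, 0.621, -0.0]
contact_force: [4.4, -0.2, 2.8]
width: 0.05
gripper_force: 2.4
```

apply_moves(deltas="53 0 -0.001 0 0;53 0 0 0 0")

```text
time_s: 11.0
tool_pos: [0.5324, -0.0341, 0.1114]
eef_rot: [-0.0, 0.784, 0.621, -0.0]
contact_force: [4.1, -1.2, 0.6]
width: 0.0495
gripper_force: 2.1
```

apply_moves(deltas="53 0 -0.001 0 0;53 0 0 0 0")

```text
time_s: 11.25
tool_pos: [0.5314, -0.0339, 0.1114]
eef_rot: [-0.0, 0.784, 0.621, -0.0]
contact_force: [4.1, 0.1, -0.6]
width: 0.05
gripper_force: 1.7
```

apply_moves(deltas="53 0 -0.001 0 0;53 0 0 0 0")

```text
time_s: 11.5
tool_pos: [0.5304, -0.0338, 0.1114]
eef_rot: [-0.0, 0.784, 0.621, -0.0]
contact_force: [5.1, -0.0, -1.1]
width: 0.0498
gripper_force: 2.0
```

apply_moves(deltas="53 0 -0.001 0 0;53 0 0 0 0")

```text
time_s: 11.75
tool_pos: [0.5295, -0.0336, 0.1114]
eef_rot: [-0.0, 0.784, 0.621, -0.0]
contact_force: [3.9, -0.4, -0.4]
width: 0.0501
gripper_force: 1.5
```

apply_moves(deltas="53 0 -0.0012 0 0;53 0 0 0 0")

```text
time_s: 12.0
tool_pos: [0.5288, -0.0334, 0.1116]
eef_rot: [0.0, 0.784, 0.621, 0.0]
contact_force: [6.6, -1.1, -1.4]
width: 0.0502
gripper_force: 3.3
```

apply_moves(deltas="53 0 -0.0004 0 0;53 0 0 0 0")

```text
time_s: 12.25
tool_pos: [0.5286, -0.0334, 0.1117]
eef_rot: [0.0, 0.784, 0.621, 0.0]
contact_force: [8.3, -1.7, -0.0]
width: 0.0499
gripper_force: 3.5
```

apply_moves(deltas="53 0 -0.0004 0 0;53 0 0 0 0;53 0 0 0 0")

```text
time_s: 12.62
tool_pos: [0.5284, -0.0333, 0.1117]
eef_rot: [0.0, 0.784, 0.621, 0.001]
contact_force: [8.6, -1.4, -1.4]
width: 0.0498
gripper_force: 3.8
```

Run:
```python
from rig import bot
import cv2,numpy as np
c=bot.camera("side"); s=c["image"][165:290,270:390,::-1]
cv2.imwrite("pics/s3.png",cv2.resize(s,None,fx=4.8,fy=4.8,interpolation=cv2.INTER_CUBIC))
o=bot.get_obs();print(o["contact_force"],o["tool_pos"])
```

```text
[ 7.70458725 -1.61387299 -1.41959169] [ 0.52840036 -0.03334862  0.11174547]
```

View pics/s3.png

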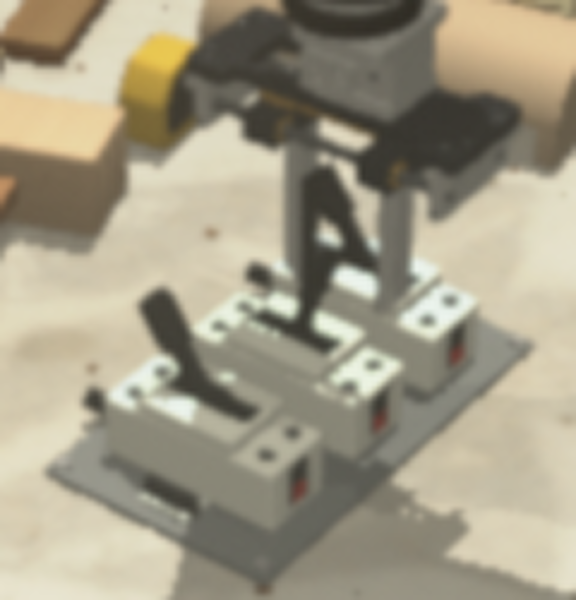

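The tab is now low, at (379,420) against (381,410) before, like its neighbours. Movement has stalled while the force climbs. One more small press to be sure, then I'll throw it on.

apply_moves(deltas="53 0 -0.0004 0 0;53 0 0 0 0;53 0 0 0 0")

```text
time_s: 13.05
tool_pos: [0.5282, -0.0333, 0.1118]
eef_rot: [0.001, 0.784, 0.621, 0.001]
contact_force: [9.6, -2.3, -3.4]
width: 0.05
gripper_force: 4.3
```

apply_moves(deltas="53 0 0.005 0 0;53 0 0.005 0 0;53 0 0.005 0 0;53 0 0.005 0 0;53 0 0.003 0 0;53 0 0.002 0 0;53 0 0.002 0 0;53 0 0.002 0 0;53 0 0.002 0 0;53 0 0.002 0 0;53 0 0 0 0")

```text
time_s: 14.42
tool_pos: [0.5595, -0.0405, 0.1115]
eef_rot: [-0.0, 0.784, 0.621, 0.0]
contact_force: [-0.5, -0.0, -0.3]
width: 0.0496
gripper_force: 0.0
```

apply_moves(deltas="53 0 0.002 0 0;53 0 0.002 0 0;53 0 0.002 0 0;53 0 0.002 0 0;53 0 0.002 0 0;53 0 0 0 0")

```text
time_s: 15.18
tool_pos: [0.5694, -0.0428, 0.1115]
eef_rot: [0.0, 0.784, 0.621, 0.0]
contact_force: [-0.3, -0.2, -0.3]
width: 0.0498
gripper_force: 0.0
```

apply_moves(deltas="53 0 0.002 0 0;53 0 0.002 0 0;53 0 0.002 0 0;53 0 0 0 0")

```text
time_s: 15.68
tool_pos: [0.5752, -0.0442, 0.1115]
eef_rot: [0.0, 0.784, 0.621, 0.0]
contact_force: [0.4, -0.1, 1.0]
width: 0.0497
gripper_force: 0.0
```

Run:
```python
from rig import bot
import cv2,numpy as np
c=bot.camera("side"); s=c["image"][165:290,270:390,::-1]
cv2.imwrite("pics/s4.png",cv2.resize(s,None,fx=4.8,fy=4.8,interpolation=cv2.INTER_CUBIC))
```

```text
(no output)
```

View pics/s4.png

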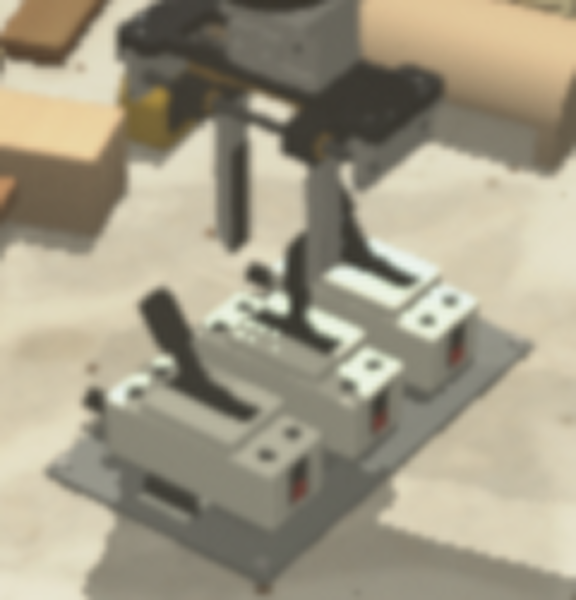

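The tab at (380,415) stays low, so the latch is reset. The lever is about upright and just ahead of the near finger. I'm continuing towards ON.

apply_moves(deltas="53 0 0.002 0 0;53 0 0.002 0 0;53 0 0.002 0 0;53 0 0.002 0 0;53 0 0 0 0")

```text
time_s: 16.35
tool_pos: [0.583, -0.046, 0.1115]
eef_rot: [0.0, 0.784, 0.621, 0.0]
contact_force: [0.8, -0.6, 0.4]
width: 0.0497
gripper_force: 0.0
```

apply_moves(deltas="53 0 0.002 0 0;53 0 0.002 0 0;53 0 0.002 0 0;53 0 0.002 0 0;53 0 0 0 0")

```text
time_s: 16.98
tool_pos: [0.5908, -0.0479, 0.1115]
eef_rot: [0.0, 0.784, 0.621, 0.0]
contact_force: [0.0, 0.4, 0.3]
width: 0.0498
gripper_force: 0.1
```

apply_moves(deltas="53 0 0.002 0 0;53 0 0.002 0 0;53 0 0.002 0 0;53 0 0 0 0")

```text
time_s: 17.48
tool_pos: [0.5967, -0.0492, 0.1116]
eef_rot: [0.0, 0.784, 0.621, 0.0]
contact_force: [0.4, -0.6, -0.7]
width: 0.0499
gripper_force: 0.1
```

Run:
```python
from rig import bot
import cv2,numpy as np
s=bot.camera("side")["image"][165:290,270:390,::-1]; w=bot.camera("wrist")["image"][200:480,170:470,::-1]
cv2.imwrite("pics/s5.png",np.hstack([cv2.resize(s,(400,416),interpolation=cv2.INTER_CUBIC),cv2.resize(w,(400,416))]))
```

```text
(no output)
```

View pics/s5.png

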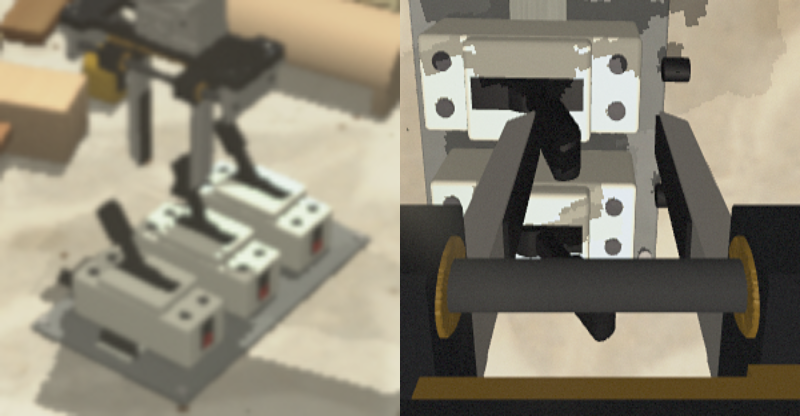

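The lever now leans towards ON with the near finger behind it, at (550,130) in the wrist half. I'll keep going, gently.

apply_moves(deltas="53 0 0.001 0 0;53 0 0.001 0 0;53 0 0.001 0 0;53 0 0.001 0 0;53 0 0.001 0 0;53 0 0 0 0")

```text
time_s: 18.32
tool_pos: [0.6014, -0.0503, 0.1115]
eef_rot: [0.0, 0.784, 0.621, 0.0]
contact_force: [-0.8, 0.6, 0.1]
width: 0.0495
gripper_force: 0.2
```

apply_moves(deltas="53 0 0.001 0 0;53 0 0.001 0 0;53 0 0.001 0 0;53 0 0 0 0")

```text
time_s: 18.82
tool_pos: [0.6043, -0.051, 0.1115]
eef_rot: [0.0, 0.784, 0.621, 0.0]
contact_force: [-0.2, 0.7, -0.1]
width: 0.0497
gripper_force: 0.2
```

apply_moves(deltas="53 0 0.001 0 0;53 0 0.001 0 0;53 0 0.001 0 0;53 0 0 0 0")

```text
time_s: 19.32
tool_pos: [0.6072, -0.0517, 0.1115]
eef_rot: [0.0, 0.784, 0.621, 0.0]
contact_force: [-0.9, 0.0, 0.5]
width: 0.0498
gripper_force: 0.2
```

apply_moves(deltas="53 0 0.001 0 0;53 0 0 0 0")

```text
time_s: 19.58
tool_pos: [0.6082, -0.0519, 0.1115]
eef_rot: [-0.0, 0.784, 0.621, 0.0]
contact_force: [-0.5, 0.2, 0.0]
width: 0.0499
gripper_force: 0.3
```

Force is still low, so 1 mm steps leave a 15 N margin.

apply_moves(deltas="53 0 0.001 0 0;53 0 0 0 0")

```text
time_s: 19.82
tool_pos: [0.6092, -0.0521, 0.1115]
eef_rot: [0.0, 0.784, 0.621, 0.0]
contact_force: [-0.9, 1.4, 0.6]
width: 0.0495
gripper_force: 0.3
```

apply_moves(deltas="53 0 0.001 0 0;53 0 0 0 0")

```text
time_s: 20.08
tool_pos: [0.6101, -0.0524, 0.1115]
eef_rot: [-0.0, 0.784, 0.621, 0.0]
contact_force: [-0.9, -0.8, -0.1]
width: 0.0498
gripper_force: 0.3
```

apply_moves(deltas="53 0 0.001 0 0;53 0 0 0 0")

```text
time_s: 20.32
tool_pos: [0.6111, -0.0526, 0.1115]
eef_rot: [-0.0, 0.784, 0.621, 0.0]
contact_force: [0.8, 0.4, -0.9]
width: 0.0499
gripper_force: 0.3
```

apply_moves(deltas="53 0 0.001 0 0;53 0 0 0 0")

```text
time_s: 20.58
tool_pos: [0.6121, -0.0528, 0.1115]
eef_rot: [-0.0, 0.784, 0.621, 0.0]
contact_force: [-1.5, 0.5, 0.7]
width: 0.0497
gripper_force: 0.3
```

apply_moves(deltas="53 0 0.001 0 0;53 0 0 0 0")

```text
time_s: 20.82
tool_pos: [0.6129, -0.053, 0.1115]
eef_rot: [-0.0, 0.784, 0.621, -0.0]
contact_force: [-1.1, -0.7, 0.3]
width: 0.0499
gripper_force: 0.6
```

apply_moves(deltas="53 0 0.001 0 0;53 0 0 0 0")

```text
time_s: 21.08
tool_pos: [0.6132, -0.0531, 0.1113]
eef_rot: [-0.001, 0.784, 0.621, -0.001]
contact_force: [-5.6, 0.3, 3.3]
width: 0.0495
gripper_force: 2.9
```

That is the ON stop: it lies at the expected position and the force jumped. I'm backing off and rising.

apply_moves(deltas="53 0 0.0003 0 0;53 0 0 0 0;53 0 -0.003 0 0;53 0 -0.004 0 0;53 0 0 -0.03 0;53 0 0 -0.04 0;53 0 0 -0.04 0;53 0 0 -0.04 0;53 0 0 0 0;53 0 0 0 0")

```text
time_s: 22.32
tool_pos: [0.6072, -0.0519, 0.2612]
eef_rot: [0.0, 0.784, 0.621, -0.0]
contact_force: [-0.4, -0.8, 0.8]
width: 0.0498
gripper_force: 0.0
```

Run:
```python
from rig import bot
import cv2,numpy as np
s=bot.camera("side")["image"][190:290,270:390,::-1]
cv2.imwrite("pics/s6.png",cv2.resize(s,None,fx=6,fy=6,interpolation=cv2.INTER_CUBIC))
o=bot.get_obs();print(o["contact_force"],o["tool_pos"],o["time_s"])
```

```text
[-0.32960602  0.29351488  0.34954771] [ 0.60693686 -0.05188099  0.2606059 ] 22.375
```

View pics/s6.png

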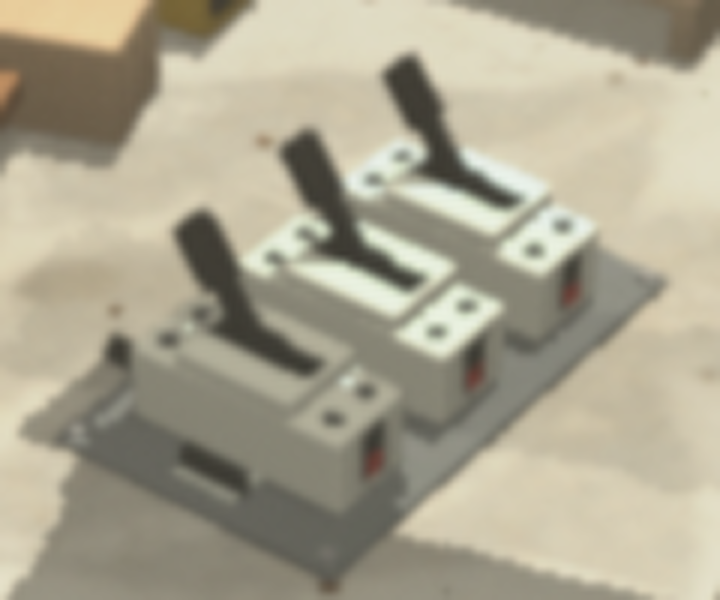

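All three levers are parallel, with handle tops at (300,140), (195,217) and (405,65). All the tabs are low and the arm is clear.

```bash
python3 -c "
from rig import bot
print(bot.hand_in())"
```

```text
the job is handed in; nothing more can be done
None
```

I pushed the tripped middle breaker to its off stop (about 10 N measured), which reset its latch, then threw it fully on. The last picture shows all three levers on, and I've handed the job in; it returned no verdict.

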